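# Hang the weight carrier on the weighing head's side-opening hooks

### The job

Pick up the brass weight carrier by its black grip block and hang it on the weighing stand: feel its crossbar gently down onto the ledges of both side-opening hooks, slide it in sideways under the lips to the back, then lower it, not drop it, into the throats so that it hangs straight and free, and let go. The weighing head is delicate and its height is not known exactly: never load it with more than about 15 newtons, neither with the carrier nor with the robot, and leave the loose brass weights alone.

Things in the scene. Friction and masses are not known exactly. Their poses are not given: they have to be found in the camera images.
- carrier: Rigid weight carrier, 0.45 to 0.68 kg, starts upright on the table. Origin: centre of its flat underside; z up, x along its crossbar. Brass disc 58 dia, 26 high; stem 10 dia above it; then the crossbar (point bar) and grip block (point grip). Centre of mass on the axis, well below the bar. Same when turned half round.
- bar (a point): Centre of the carrier's level square steel crossbar, 10 x 10 and 130 long along the carrier's x, 105 above the underside; axes as the carrier's. An 18 dia collar at each end, inner faces 61 from the middle.
- grip (a point): Middle of the carrier's black upright grip block, 38 above the bar's centre; axes as the carrier's. The block is 36 (x) by 16 (y), from 3 to 61 above the bar's centre; pinch it across its 16 mm, along y.
- stand: Weighing stand, fixed. Origin: on the table midway between two equal upright steel hook plates, under the middle of their throats; z up; the hooks open towards -y. Plates 8 thick, centred at x = -45 and +45, parallel to the y-z plane. Throat of each: square notch from y = -7 to +7, floor 16 below the ledge top, back wall upright at y = +7 from the floor to the lip.
- landing (a point): Point on the table 38 to the -y side of the stand's origin, axes as the stand's: under the open landing part of the ledges. Each plate has a flat level ledge from y = -55 to -7 (stand's axes). A lip reaches from the back wall forward to y = -20, its underside 18 and top 26 above the ledge; it roofs the throat, so the bar must be landed between y = -55 and -20.
- post_top (a point): Top of the stand's post, 20 dia, 215 high, 115 to the +y side of its origin; nothing of the stand is higher. The head with the hooks is clamped on it by hand: the ledge top is 152 to 188 above the table, NOT reported. The head is sprung: gives 1 mm per 5 N, down and along y. A beam no higher than the ledges joins the plates at y = 60 to 76. Base plate 150 x 200 x 12.
- big_weight: Bystander: loose brass cylinder 58 dia, 50 high; origin centre of underside.
- knob_weight: Bystander: loose brass cylinder 34 dia with a small knob, 45 high in all; origin centre of underside.
Not all that is in view belongs to the job. There is more than one size of the carrier; the job needs the middle-sized.

How it is judged (in metres and radians):
On the way, in this order (a step that is already met when the one before it is completed fails the run):
1. the carrier is lifted clear of the table (height (world z) of carrier above 0.02 m), for 0.2 s.
2. the crossbar rests on both hooks' ledges or is being slid in on them, outside the throats (contact force between carrier and stand above 0.8 N and y of bar in the frame of stand between -0.055 and -0.006 m and angle between the x axis of carrier and the x axis of stand, either way round below 0.15 rad), for 0.1 s.
3. the crossbar is down in both throats (y of bar in the frame of stand between -0.005 and 0.005 m and x of bar in the frame of stand between -0.016 and 0.016 m and z of bar in the frame of stand between 0.136 and 0.18 m and angle between the x axis of carrier and the x axis of stand, either way round below 0.1 rad and angle between carrier's own z axis and vertical below 0.14 rad and contact force between carrier and stand above 2.5 N), for 0.2 s.
At the end, for the whole second after the job is handed in: Released and at rest with the crossbar in both throats: bar centre within 5 mm of the throats' middle along the stand's y, 16 mm along x, 136 to 180 mm above the table; bar parallel to the stand's x within 0.1 rad, carrier upright within 0.14 rad, its weight on the hooks (all of step 3 and linear speed of carrier below 0.03 m/s and angular speed of carrier below 0.3 rad/s); the robot touches nothing.
It fails at once if the weighing stand is loaded with more than 15 N by the carrier (contact force between carrier and stand above 15 N).
It fails at once if the robot presses the weighing stand with more than 15 N (contact force between any of the arm, the fingers and stand above 15 N).
It fails at once if the carrier is let fall (moves at over 0.25 m/s out of the fingers) (linear speed of carrier above 0.25 m/s and contact force between the fingers and carrier below 0.3 N).
It fails at once if a loose brass weight is disturbed (distance of any of big_weight, knob_weight from where it was at the start of the episode above 0.015 m).
It also fails if it takes over 53 s, if anything falls off the work surface, if the arm or the gripper's body presses on something with over 40 N, if the wrist force passes 120 N, or if a joint passes its speed limit or range.

### The arm

A 6-joint arm with a two-finger parallel gripper is mounted at the origin on the work surface. World frame = base frame: x ahead of the robot, y to its left, z up, the work surface at z = 0. Lengths are in mm, angles in rad, forces in N, time in s.
With the tool pointing down it reaches from about 350 to 875 mm from the base axis. Payload 4.2 kg.
Tool frame: the origin (TCP) lies at the very end of the fingers, on their centre line; the grasp point (between the pads) lies 19 mm behind it (arm.grasp_offset is the distance from the TCP to the grasp point, in mm); z points along the fingers, y is the direction in which the jaws open and shut (so a half turn about z gives the same grasp; the last joint's range is limited). The gripper opens to 85 mm and grips with 20 to 120 N. Pads are 22 mm wide; open, the fingers measure 114 mm over their backs; the gripper's body (76 mm by 85 mm) begins 54 mm behind the grasp point. The pads swing forward as they close: fully open they stand 13 mm farther back than shut.
Start: joints at [1.431, 0.385, 0.008, 0, -1.194, -0.259], TCP at [242.662, 575.946, 231.312] pointing down, gripper open.
Joint ranges: [-3.14, 3.14], [-1.21, 2.06], [-1.07, 1.41], [-3.16, 2.05], [-2.99, -0.16], [-3.1, 3.1]. Speed limits (rad/s): [2.79, 2.79, 3.14, 3.14, 3.14, 3.14].

### API

Orientations are given as a unit quaternion [x, y, z, w].
In Python, from bench import arm gives the robot as it stands.
- The arm moves only by the tool arm_command, never from a script. Its argument "commands" is one flat list of numbers, 4 for each row, row after row: the shift along the tool's x, y, z in m, then the turn about the tool's z in degrees. In form: [tx, ty, tz, roll, tx, ty, tz, roll, ...]. A call has exactly 5 rows; each row shifts and turns the pose as measured when the row begins, along the tool's axes as they then stand; what a row does not reach is not made up. A row lasts 1/10 s, in which the tool goes at most 50 mm and 8.59 degrees, less where a joint would pass 70% of its speed; a pose out of reach is approached as far as the arm can. A call with a gripper value outside its range is refused whole. "jaw" is the opening, from 0 (shut) to 1 (fully open), set as the call begins (left out, the last holds). The fingers move at their own pace and stop on an object; the grip force is fixed at half the most. Time passes only in rows, so rows that do not move let the fingers close, or fill a call up. It gives the time, the measured TCP pose, the force and the opening at its end, in the units of the state.
- arm.read_state(): the state, without advancing time (a new reading comes with each control period).
- arm.get_image(name): name is "side" or "top" or "wrist"; returns the picture (384x512x3 uint8, red, green, blue); there is no depth.
- arm.camera_info(name): a dict with "camera_matrix" (3x3 intrinsics, pixels), "world_from_camera" (4x4, takes a point from camera to world coordinates). Camera axes: x right, y down, z forward; pixel columns grow to the right and rows downward; lengths in mm; the calibration is good to about 2 mm. A picture is of the moment at which its call begins: read the wrist's pose just before it. camera_info takes no time and is no camera call; for the wrist camera it gives the pose at the moment of the call.
- arm.job_done(): hands the job in, once; it reports no verdict.
Trained networks look in the newest picture that a camera, given by its name, has taken for a name from the list of things; names that differ only in an ending like _2 or _b are one class to them, and where a whole thing is asked for, a point or a joint stands for the part that bears it (a point fixed in the world has none). Each returns a list of dicts, best first, with "confidence" (0 to 1); they miss things now and then, are a little off and sometimes report something else, mostly with a low value. They report only what shows in the picture. A call takes as long as a camera call. They do not tell look-alikes from the thing itself.
- arm.regions_of(camera, target): "mask" (384x512 bool, what is visible of it).
- arm.place_of(camera, target): "centre" ([x, y, z] in mm, in the coordinates of the camera as it stood for that picture, good to about 4 mm: a listed point, or the origin of a listed thing).
The state is a dict: "clock": time; "joints": joint angles; "joint_vel": joint speeds; "joint_efforts": joint torques, N m; "position": TCP position; "ee_rot": TCP orientation; "contact_force": force on the tool from outside, world axes, zero at the start; "wrist_torque": the same for the moment, N m; "gripper_width": finger opening in mm.
Only numpy, scipy, OpenCV 4.12 (cv2) and the standard library are available. Lean on these libraries where they do the work, as an engineer would, in place of code of your own. Each camera call takes 0.05 s, during which the arm holds its last target.

## Working session

There is one attempt and no reset: what is moved stays moved. The work goes in short steps, Python scripts to look and compute and a tool call to move; the robot and the scene stay as the last step left them, time stands still between calls to the robot, and variables do not carry over. Pictures are saved under pics/ and viewed, and the job is handed in when it is done.

Besides the shell and the picture viewer there is one more tool, called after "Call:" in YAML: its name, and indented under it one key for each argument. arm_command: Moves the arm, as the interface text tells. Its arguments: {"type":"object","properties":{"commands":{"type":"array"},"jaw":{"type":"number"}},"required":["commands"]}

```bash
ls; mkdir -p pics
python3 - <<'E'
from bench import arm
import cv2,numpy as np
for n in ("top","side"):
    im=arm.get_image(n); cv2.imwrite(f"pics/{n}0.png",im[:,:,::-1]); 
    i=arm.camera_info(n); print(n,np.round(i["camera_matrix"],1).tolist(),np.round(i["world_from_camera"],3).tolist())
    for t in ("carrier","grip","bar","stand","landing","post_top","big_weight","knob_weight"):
        R=np.array(i["world_from_camera"])
        for d in arm.place_of(n,t):
            print(t,round(d["confidence"],2),np.round((R@np.r_[d["centre"],1])[:3],0))
s=arm.read_state();print(s)
E
```

```text
pics
top [[369.1, 0.0, 254.5], [0.0, 369.1, 179.7], [0.0, 0.0, 1.0]] [[-0.014, -0.992, 0.126, 474.318], [-1.0, 0.014, -0.003, -19.525], [0.001, -0.126, -0.992, 891.57], [0.0, 0.0, 0.0, 1.0]]
carrier 0.92 [ 557. -223.   -2.]
carrier 0.77 [ 578. -352.   -3.]
carrier 0.62 [ 372. -187.   -3.]
grip 0.84 [ 376. -188.  192.]
grip 0.67 [ 554. -226.  142.]
grip 0.63 [ 576. -355.  107.]
bar 0.95 [ 579. -354.   75.]
bar 0.79 [ 375. -190.  140.]
stand 0.7 [557.  90.  -2.]
landing 0.56 [547.  49.  -0.]
post_top 0.94 [576. 197. 217.]
big_weight 0.89 [ 717. -163.   -3.]
knob_weight 0.71 [699. -23.   0.]
side [[372.9, 0.0, 251.7], [0.0, 372.9, 186.2], [0.0, 0.0, 1.0]] [[0.833, -0.313, 0.456, 154.071], [-0.553, -0.45, 0.701, -658.861], [-0.015, -0.836, -0.548, 625.693], [0.0, 0.0, 0.0, 1.0]]
carrier 0.91 [ 379. -190.   -1.]
carrier 0.61 [ 559. -230.    2.]
carrier 0.55 [ 581. -354.   -0.]
grip 0.81 [ 554. -227.  142.]
grip 0.59 [ 581. -355.  104.]
grip 0.56 [ 378. -193.  195.]
bar 0.98 [ 374. -190.  147.]
bar 0.59 [ 554. -228.  105.]
bar 0.58 [ 580. -356.   76.]
stand 0.69 [556.  86.   3.]
landing 0.83 [544.  55.   0.]
post_top 0.97 [579. 200. 217.]
big_weight 0.63 [ 722. -165.   -0.]
knob_weight 0.65 [704. -24.  -1.]
{'clock': 0.9, 'joints': array([ 1.43061898e+00,  3.84648787e-01,  7.96679484e-03, -1.96379990e-05,
       -1.19399166e+00, -2.58581359e-01]), 'joint_vel': array([-0.0002009 , -0.00096324,  0.00076287,  0.00072709, -0.00045488,
        0.00054557]), 'joint_efforts': array([-1.14741237e-03, -3.92075586e+01,  1.88617676e+01,  4.19065252e+00,
       -2.65095969e-04, -8.70735676e-06]), 'position': array([242.64977561, 575.97946623, 231.36630173]), 'ee_rot': array([ 9.80188975e-01, -1.98064558e-01, -1.27435857e-05, -6.06903104e-05]), 'contact_force': array([ 1.09214881,  0.33213198, -0.13832087]), 'wrist_torque': array([-0.07489188, -0.02541484,  0.0561362 ]), 'gripper_width': 85.63730688976395}
```

View pics/top0.png

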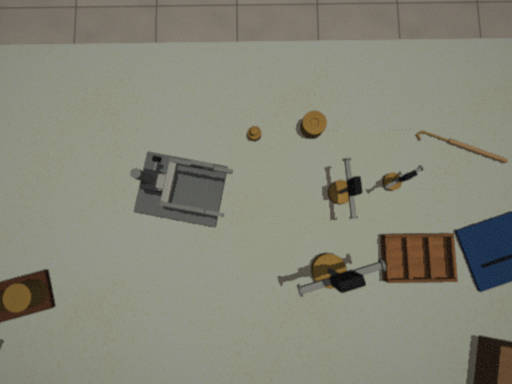

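View pics/side0.png

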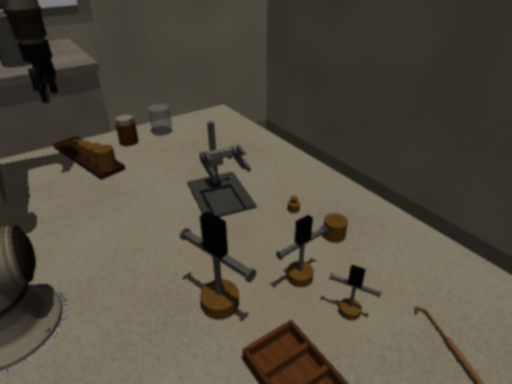

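Run:
```python
import cv2
a=cv2.imread("pics/top0.png"); b=cv2.imread("pics/side0.png")
cv2.imwrite("pics/c1.png",cv2.resize(a[145:235,300:430],None,fx=6,fy=6,interpolation=cv2.INTER_CUBIC))
cv2.imwrite("pics/c2.png",cv2.resize(a[140:235,125:245],None,fx=6,fy=6,interpolation=cv2.INTER_CUBIC))
cv2.imwrite("pics/c3.png",cv2.resize(b[110:320,180:390],None,fx=2.8,fy=2.8,interpolation=cv2.INTER_CUBIC))
```

```text
(no output)
```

View pics/c1.png

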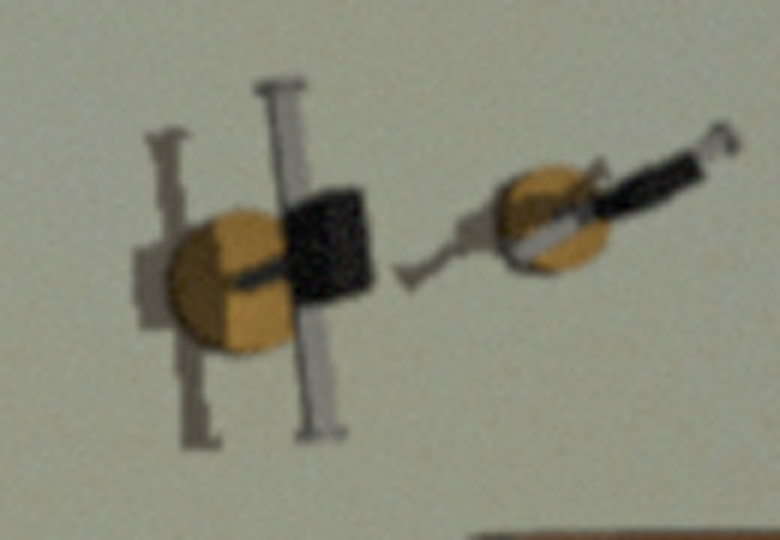

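View pics/c2.png

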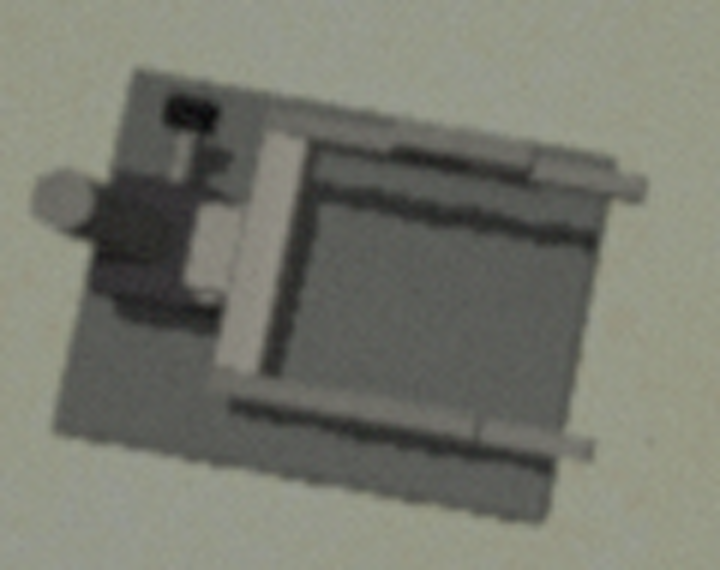

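View pics/c3.png

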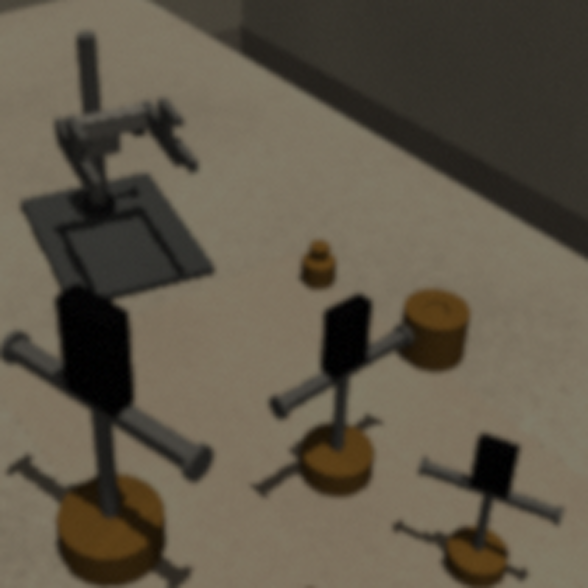

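```bash
cat > h.py <<'E'
import numpy as np
from bench import arm
I={n:arm.camera_info(n) for n in("top","side")}
def ray(n,u,v,info=None):
    i=info or I[n];T=np.array(i["world_from_camera"]);K=np.array(i["camera_matrix"])
    return T[:3,3],T[:3,:3]@np.linalg.solve(K,[u,v,1])
def onz(n,u,v,z,info=None):
    o,d=ray(n,u,v,info);return o+d*(z-o[2])/d[2]
def proj(n,p,info=None):
    i=info or I[n];T=np.array(i["world_from_camera"]);K=np.array(i["camera_matrix"])
    q=K@(T[:3,:3].T@(np.array(p)-T[:3,3]));return q[:2]/q[2]
def tri(a,b):
    A=[];B=[]
    for n,u,v in (a,b):
        o,d=ray(n,u,v);d=d/np.linalg.norm(d);P=np.eye(3)-np.outer(d,d);A.append(P);B.append(P@o)
    A=np.vstack(A);B=np.hstack(B);x,r,_,_=np.linalg.lstsq(A,B,rcond=None);return x,np.sqrt(r)
E
python3 - <<'E'
from h import *
c=lambda x,y:(300+x/6,145+y/6); s=lambda x,y:(125+x/6,140+y/6); d=lambda x,y:(180+x/2.8,110+y/2.8)
a=onz("top",*c(282,87),105);b=onz("top",*c(321,435),105)
print("bar top",a,b,(a+b)/2,np.linalg.norm(a-b),np.degrees(np.arctan2(*(a-b)[1::-1])))
print("bar tri",tri(("top",*c(282,87)),("side",*d(408,335))),tri(("top",*c(321,435)),("side",*d(279,408))))
g=[onz("top",*s(*p),12) for p in((137,70),(55,432),(545,520),(613,160))]
print("base",np.round(g,0).tolist(),np.mean(g,0))
e=g[0]-g[3];print(np.degrees(np.arctan2(e[1],e[0])));e=g[1]-g[2];print(np.degrees(np.arctan2(e[1],e[0])));e=g[0]-g[1];print(np.degrees(np.arctan2(e[1],e[0])))
e=g[0]-g[2]
print("post",onz("top",*s(65,197),215))
print("tipR",tri(("top",*s(640,187)),("side",*d(193,163))))
for z in(152,170,188):
    p,q=onz("top",*s(642,187),z),onz("top",*s(592,448),z);print(z,p,q,np.linalg.norm(p-q),np.degrees(np.arctan2(*(p-q)[1::-1])))
E
```

```text
bar top [ 615.66080921 -222.51776922  105.        ] [ 490.6540336 -230.6353398  105.       ] [ 553.1574214  -226.57655451  105.        ] 125.27006387226604 3.7154020634956413
bar tri (array([ 618.99569222, -224.83390847,  105.34873676]), array([5.64849957])) (array([ 492.31908109, -231.90533776,  104.1125834 ]), array([2.71504731]))
base [[658.0, 236.0, 12.0], [513.0, 265.0, 12.0], [476.0, 71.0, 12.0], [619.0, 43.0, 12.0]] [566.30744888 153.67036369  12.        ]
78.39952232117217
79.12963897920453
-11.326190897119725
post [576.16030803 198.02609248 215.        ]
tipR (array([588.17867796,  23.73238081, 149.6974877 ]), array([2.26449026]))
152 [586.40345597  23.68484356 152.        ] [498.87010032  40.84575935 152.        ] 89.19969384529897 -11.092155205412984
170 [583.67547385  22.63318358 170.        ] [498.27254657  39.37642885 170.        ] 87.02870934258993 -11.092155205412986
188 [580.94749173  21.58152359 188.        ] [497.67499283  37.90709834 188.        ] 84.85772483988096 -11.092155205412972
```

```bash
cat >> h.py <<'E'
from scipy.spatial.transform import Rotation as Ro
def st():
    s=arm.read_state();R=Ro.from_quat(s["ee_rot"]).as_matrix()
    print("t %.2f"%s["clock"],"pos",np.round(s["position"],1),"yaw %.2f"%np.degrees(np.arctan2(R[1,0],R[0,0])),"tilt",np.round(R[:2,2],4),"F",np.round(s["contact_force"],2),"T",np.round(s["wrist_torque"],2),"w %.1f"%s["gripper_width"],"j6 %.2f"%s["joints"][5]);return s,R
def go(p,yaw=None):
    s,R=st();d=R.T@(np.array(p)-s["position"]);print("to go (tool) mm",np.round(d,1),"roll",None if yaw is None else round(np.degrees(np.arctan2(R[1,0],R[0,0]))-yaw,2))
E
python3 -c "
from h import *
go([555,-227,300],3.7)"
```

```text
t 0.90 pos [242.6 576.  231.4] yaw -22.85 tilt [-0.      0.0001] F [ 1.09  0.33 -0.14] T [-0.07 -0.03  0.06] w 85.6 j6 -0.26
to go (tool) mm [599.6 618.7 -68.7] roll -26.55
```

Call:
arm_command:
  commands: [0.033, 0.034, -0.014, 0, 0.033, 0.034, -0.014, 0, 0.033, 0.034, -0.014, 0, 0.033, 0.034, -0.014, 0, 0.033, 0.034, -0.014, 0]

```text
clock: 1.4
position: [328.6, 353.8, 298.8]
ee_rot: [0.981, -0.194, 0.0, 0.004]
contact_force: [1.0, 1.1, 1.0]
gripper_width: 85.2
```

Call:
arm_command:
  commands: [0.034, 0.035, 0, 0, 0.034, 0.035, 0, 0, 0.034, 0.035, 0, 0, 0.034, 0.035, 0, 0, 0.034, 0.035, 0, 0]

```text
clock: 1.9
position: [420.5, 121.4, 304.6]
ee_rot: [0.981, -0.192, 0.003, -0.002]
contact_force: [1.3, 0.6, 0.7]
gripper_width: 85.1
```

```bash
python3 -c "
from h import *
go([555,-227,300],3.7)"
```

```text
t 1.90 pos [420.5 121.4 304.6] yaw -22.15 tilt [0.0071 0.0017] F [1.28 0.63 0.73] T [ 0.03 -0.11  0.03] w 85.1 j6 0.53
to go (tool) mm [255.9 272.    5. ] roll -25.85
```

Call:
arm_command:
  commands: [0.034, 0.036, 0, 0, 0.034, 0.036, 0, 0, 0.034, 0.036, 0, 0, 0.034, 0.036, 0, 0, 0.034, 0.036, 0, 0]

```text
clock: 2.4
position: [509.1, -112.6, 307.5]
ee_rot: [0.981, -0.191, 0.006, -0.003]
contact_force: [1.1, 1.5, 1.2]
gripper_width: 85.3
```

Call:
arm_command:
  commands: [0.025, 0.027, 0, -5, 0.015, 0.015, 0, -8, 0, 0, 0, -8, 0, 0, 0, -5, 0, 0, 0, 0]

```text
clock: 2.9
position: [533.7, -175.6, 306.0]
ee_rot: [0.999, 0.037, 0.006, -0.001]
contact_force: [-1.0, -0.6, -0.2]
gripper_width: 85.2
```

Run:
```python
from h import *
import cv2
go([555,-227,250],3.7)
i=arm.camera_info("wrist");im=arm.get_image("wrist");cv2.imwrite("pics/w1.png",im[:,:,::-1])
for t in("grip","bar","carrier"):
  T=np.array(i["world_from_camera"])
  for d in arm.place_of("wrist",t): print(t,round(d["confidence"],2),np.round((T@np.r_[d["centre"],1])[:3],1))
```

```text
t 2.90 pos [ 533.7 -175.6  306. ] yaw 4.28 tilt [0.0122 0.0029] F [-0.95 -0.61 -0.24] T [ 0.01  0.   -0.02] w 85.2 j6 1.68
to go (tool) mm [16.7 52.9 56.1] roll 0.58
grip 0.83 [ 552.5 -224.2  140.9]
grip 0.61 [ 371.1 -191.   194.7]
grip 0.56 [ 577.4 -350.8  102.5]
bar 0.98 [ 371.  -189.6  147. ]
bar 0.77 [ 556.3 -224.8  102.1]
bar 0.66 [ 580.3 -352.5   75.3]
carrier 0.78 [ 3.737e+02 -1.885e+02  3.000e-01]
carrier 0.71 [ 577.8 -351.3   -0.7]
```

View pics/w1.png

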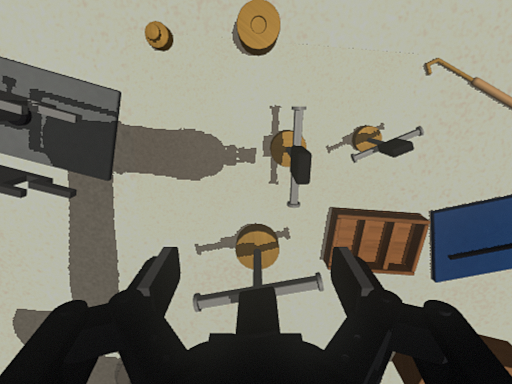

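Run:
```python
from h import *
import cv2
i=arm.camera_info("wrist");T=np.array(i["world_from_camera"]);print(np.round(T,2).tolist(),np.round(proj("wrist",arm.read_state()["position"],i)))
a=onz("",299,109,105,i);b=onz("",293.5,204,105,i);print(a,b,(a+b)/2,np.linalg.norm(a-b),np.degrees(np.arctan2(*(a-b)[1::-1])))
im=cv2.imread("pics/w1.png");cv2.imwrite("pics/w1c.png",cv2.resize(im[95:220,240:350],None,fx=4.5,fy=4.5,interpolation=cv2.INTER_CUBIC))
```

```text
[[0.07, -0.95, -0.31, 614.94], [-1.0, -0.07, -0.02, -167.8], [-0.0, 0.31, -0.95, 449.46], [0.0, 0.0, 0.0, 1.0]] [257. 248.]
[ 615.94995257 -221.48951755  105.        ] [ 491.34271312 -229.62981224  105.        ] [ 553.64633285 -225.5596649   105.        ] 124.87284941810624 3.737685981626288
```

View pics/w1c.png

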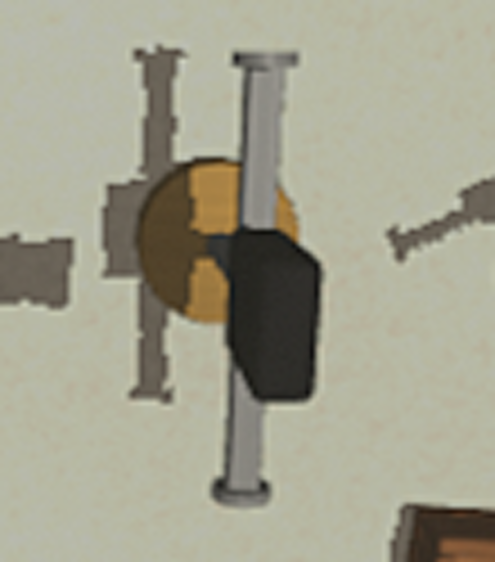

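```bash
python3 -c "
from h import *
go([553.7,-225.7,200],3.7)"
```

```text
t 3.10 pos [ 533.7 -174.9  306.4] yaw 4.28 tilt [0.0128 0.0029] F [ 0.    0.2  -0.43] T [-0.05  0.03 -0.01] w 85.7 j6 1.68
to go (tool) mm [ 14.8  52.4 106.5] roll 0.58
```

Call:
arm_command:
  commands: [0.007, 0.026, 0, 0.6, 0.007, 0.025, 0, 0, 0.001, 0.002, 0.03, 0, 0, 0, 0.035, 0, 0, 0, 0.03, 0]

```text
clock: 3.6
position: [558.5, -227.4, 216.6]
ee_rot: [0.999, 0.032, 0.015, 0.001]
contact_force: [0.8, 0.2, -0.3]
gripper_width: 85.5
```

```bash
python3 -c "
from h import *
go([553.7,-225.7,127],3.7)"
```

```text
t 3.60 pos [ 558.5 -227.4  216.6] yaw 3.62 tilt [ 0.0293 -0.001 ] F [ 0.78  0.18 -0.34] T [-0.01  0.09  0.05] w 85.5 j6 1.76
to go (tool) mm [-7.3 -2.3 89.4] roll -0.08
```

Call:
arm_command:
  commands: [-0.005, -0.002, 0.015, 0, 0, 0, 0.02, 0, 0, 0, 0.02, 0, 0, 0, 0.02, 0, 0, 0, 0, 0]

```text
clock: 4.1
position: [552.7, -223.2, 134.6]
ee_rot: [0.999, 0.03, 0.011, -0.0]
contact_force: [0.4, -0.3, 0.5]
gripper_width: 85.2
```

```bash
python3 -c "
from h import *
go([553.7,-225.7,127],3.7)"
```

```text
t 4.10 pos [ 552.7 -223.2  134.6] yaw 3.46 tilt [0.0216 0.0011] F [ 0.44 -0.3   0.54] T [-0.04  0.05  0.03] w 85.2 j6 1.75
to go (tool) mm [0.7 2.6 7.6] roll -0.24
```

Call:
arm_command:
  commands: [0, 0.001, 0.004, 0.2, 0, 0.001, 0.003, 0, 0, 0.001, 0.001, 0, 0, 0, 0, 0, 0, 0, 0, 0]

```text
clock: 4.6
position: [555.7, -226.5, 130.4]
ee_rot: [0.999, 0.029, 0.014, 0.001]
contact_force: [0.6, 0.1, -0.1]
gripper_width: 85.2
```

Run:
```python
from h import *
import cv2
go([553.7,-225.7,127],3.7)
im=arm.get_image("wrist");cv2.imwrite("pics/w2.png",im[:,:,::-1])
im=arm.get_image("side");cv2.imwrite("pics/s2.png",cv2.resize(im[100:330,200:400,::-1],None,fx=2.6,fy=2.6))
```

```text
t 4.60 pos [ 555.7 -226.5  130.4] yaw 3.28 tilt [ 0.0287 -0.001 ] F [ 0.6   0.12 -0.13] T [ 0.    0.07 -0.01] w 85.2 j6 1.75
to go (tool) mm [-2.1 -0.9  3.4] roll -0.42
```

View pics/w2.png

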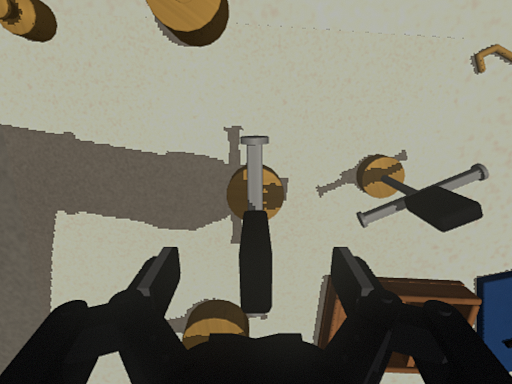

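View pics/s2.png

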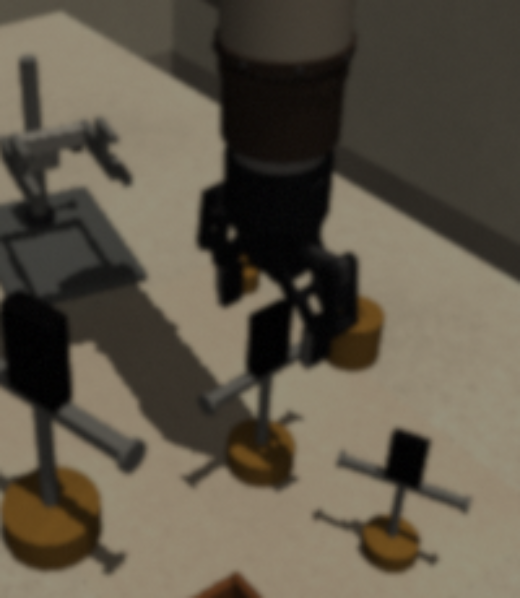

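Call:
arm_command:
  commands: [-0.002, 0, 0.002, -0.3, 0, 0, 0.001, 0, 0, 0, 0, 0, 0, 0, 0, 0, 0, 0, 0, 0]
  jaw: 0.0

```text
clock: 5.2
position: [553.6, -226.7, 127.5]
ee_rot: [0.999, 0.031, 0.014, 0.001]
contact_force: [-0.2, -0.3, -1.9]
gripper_width: 15.5
```

Call:
arm_command:
  commands: [0, 0, 0, 0, 0, 0, 0, 0, 0, 0, 0, 0, 0, 0, 0, 0, 0, 0, 0, 0]

```text
clock: 5.7
position: [553.6, -226.8, 127.5]
ee_rot: [0.999, 0.031, 0.015, 0.001]
contact_force: [-0.3, -0.1, 0.2]
gripper_width: 15.2
```

Run:
```python
from h import *
import cv2
go([553.7,-225.7,127],3.7)
im=arm.get_image("wrist");cv2.imwrite("pics/w3.png",im[:,:,::-1])
```

```text
t 5.70 pos [ 553.6 -226.8  127.5] yaw 3.60 tilt [ 0.0291 -0.0011] F [-0.31 -0.11  0.21] T [ 0.01  0.09 -0.03] w 15.2 j6 1.75
to go (tool) mm [ 0.1 -1.1  0.5] roll -0.1
```

View pics/w3.png

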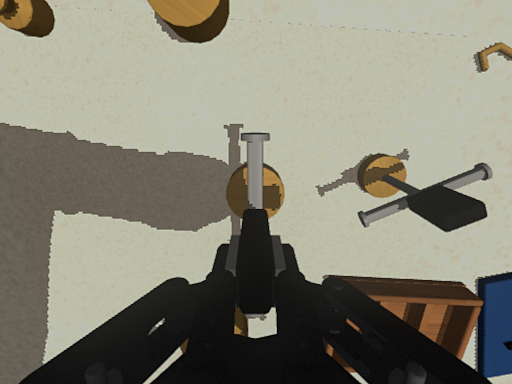

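Call:
arm_command:
  commands: [0, 0, -0.01, 0, 0, 0, -0.02, 0, 0, 0, -0.025, 0, 0, 0, -0.03, 0, 0, 0, -0.03, 0]

```text
clock: 6.25
position: [542.5, -223.9, 234.6]
ee_rot: [1.0, 0.03, 0.0, -0.005]
contact_force: [0.8, -0.4, -5.3]
gripper_width: 15.1
```

```bash
python3 -c "
from h import *
go([547.6,48.7,235],-11.2)"
```

```text
t 6.25 pos [ 542.5 -223.9  234.6] yaw 3.38 tilt [0.0002 0.0092] F [ 0.78 -0.37 -5.33] T [-0.05 -0.1  -0.  ] w 15.1 j6 1.75
to go (tool) mm [  21.2 -271.8    2.1] roll 14.58
```

Call:
arm_command:
  commands: [0.003, -0.02, 0, 0, 0.005, -0.03, 0, 0, 0.005, -0.035, 0, 0, 0.005, -0.035, 0, 0, 0.005, -0.035, 0, 0]

```text
clock: 6.75
position: [554.6, -66.6, 238.2]
ee_rot: [1.0, 0.024, 0.0, -0.005]
contact_force: [0.7, -0.5, -5.1]
gripper_width: 15.0
```

```bash
python3 -c "
from h import *
go([547.6,40,235],-11.2)"
```

```text
t 6.75 pos [554.6 -66.6 238.2] yaw 2.80 tilt [-0.0001  0.0102] F [ 0.71 -0.54 -5.12] T [-0.09 -0.16 -0.02] w 15.0 j6 1.46
to go (tool) mm [  -1.8 -106.8    4.3] roll 14.0
```

Call:
arm_command:
  commands: [-0.002, -0.025, 0, 7, -0.003, -0.025, 0, 7, -0.008, -0.025, 0.002, 0, -0.008, -0.025, 0.002, 0, 0, 0, 0, 0]

```text
clock: 7.25
position: [539.0, 44.2, 230.8]
ee_rot: [0.995, -0.101, -0.007, -0.006]
contact_force: [-0.4, -0.7, -5.4]
gripper_width: 15.5
```

Run:
```python
from h import *
import cv2
go([547.6,48.7,235],-11.2)
for n in("top","side","wrist"):
  im=arm.get_image(n);im=im[:,:,::-1]
  if n=="top": im=cv2.resize(im[120:260,100:300],None,fx=4,fy=4,interpolation=2)
  if n=="side": im=cv2.resize(im[60:240,140:340],None,fx=3.3,fy=3.3,interpolation=2)
  cv2.imwrite(f"pics/{n}4.png",im)
```

```text
t 7.25 pos [539.   44.2 230.8] yaw -11.62 tilt [-0.0132  0.0129] F [-0.44 -0.71 -5.45] T [-0.31  0.04  0.08] w 15.5 j6 1.00
to go (tool) mm [ 7.5 -6.1 -4.3] roll -0.42
```

View pics/top4.png

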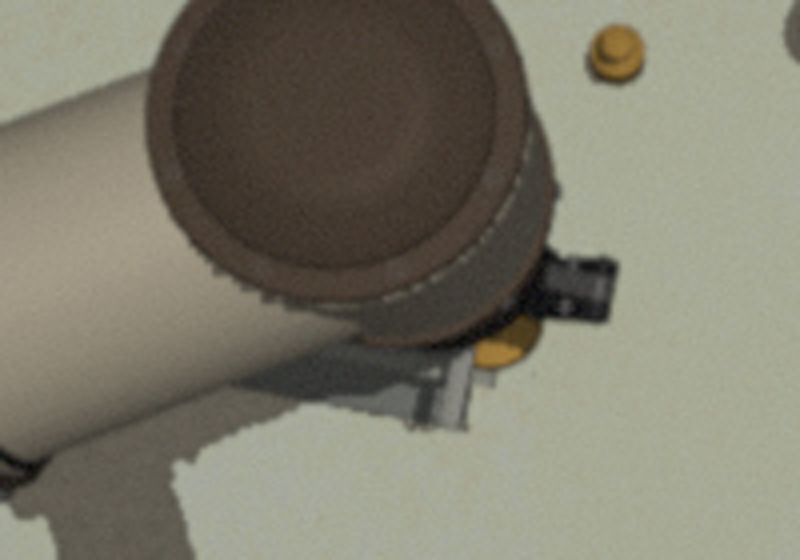

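View pics/side4.png

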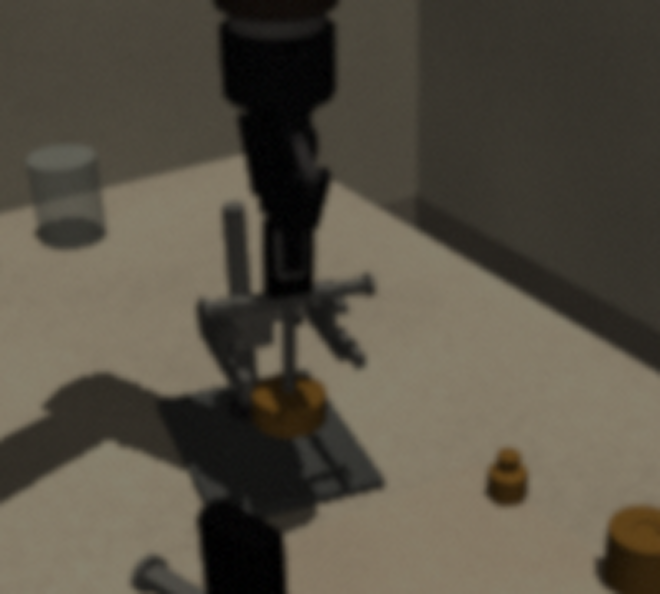

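View pics/wrist4.png

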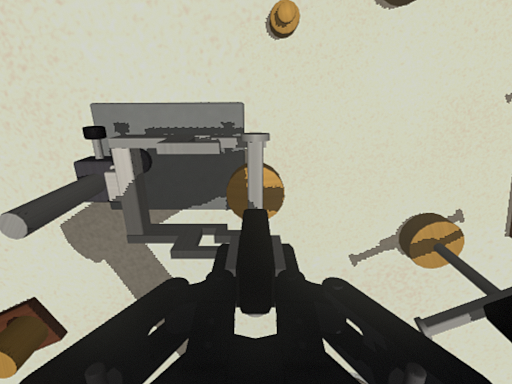

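Run:
```python
import cv2
im=cv2.imread("pics/wrist4.png");cv2.imwrite("pics/w4c.png",cv2.resize(im[95:275,80:300],None,fx=3.3,fy=3.3,interpolation=cv2.INTER_CUBIC))
```

```text
(no output)
```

View pics/w4c.png

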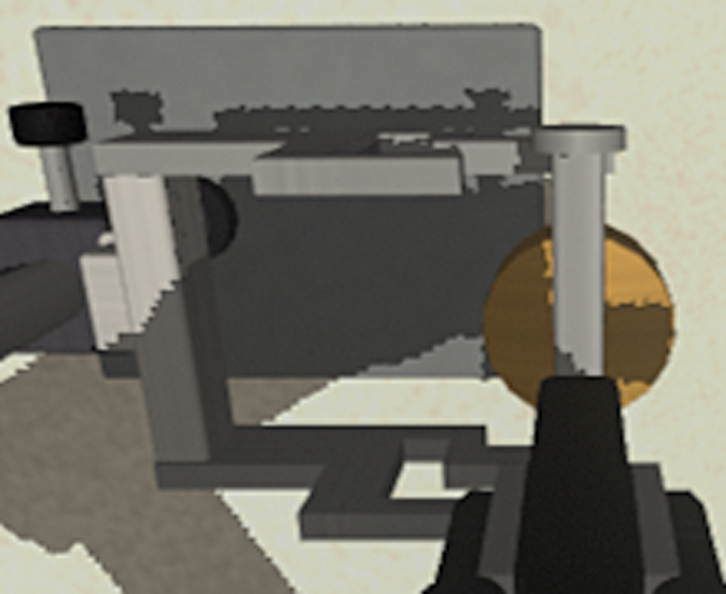

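```bash
cat > fit.py <<'E'
from h import *
from scipy.optimize import least_squares
i=arm.camera_info("wrist")
def W(p,x,y,z):
    c,s=np.cos(p[3]),np.sin(p[3]);return [p[0]+c*x-s*y,p[1]+s*x+c*y,z]
def f(p):
    H=p[2]
    r=[]
    r+=list(proj("",W(p,45,-20,H+26),i)-[220,147.1])
    r+=[proj("",W(p,-45,-10,H+26),i)[1]-254.4]
    r+=list(proj("top",W(p,45,-55,H))-[125+644/6,140+188/6])
    r+=list(proj("top",W(p,-45,-55,H))-[125+594/6,140+450/6])
    r+=list(proj("top",W(p,0,115,215))-[135.8,172.8])
    r+=list(proj("side",W(p,45,-55,H))-[180+193/2.8,110+163/2.8])
    return np.array(r)
s=least_squares(f,[555,86,160,-0.195]);print(s.x,np.degrees(s.x[3]));print(np.round(f(s.x),1))
for H in(150,155,160,165,170):
    q=least_squares(lambda v:f([v[0],v[1],H,v[2]]),[555,86,-.195]);print(H,q.x,q.cost)
E
python3 fit.py
```

```text
[ 5.54536025e+02  8.57812641e+01  1.50851537e+02 -1.91714758e-01] -10.98444650834504
[ 0.4  0.9 -0.5 -0.1 -1.  -0.  -0.8 -0.3 -0.1 -0.5 -0.2]
150 [ 5.54348592e+02  8.59174580e+01 -1.91201961e-01] 1.729894932113595
155 [ 5.55461769e+02  8.51196433e+01 -1.94340706e-01] 4.803495564593113
160 [ 5.56605814e+02  8.43273422e+01 -1.97816822e-01] 17.58576400224056
165 [ 5.57781557e+02  8.35424239e+01 -2.01685503e-01] 40.84757331832153
170 [ 5.58990045e+02  8.27672484e+01 -2.06015438e-01] 75.45247938743806
```

```bash
python3 -c "
from h import *
go([547.4,48.4,192],-11)"
```

```text
t 7.40 pos [539.6  41.5 231.3] yaw -11.76 tilt [-0.0123  0.0114] F [ 0.19 -0.45 -5.33] T [-0.17 -0.07 -0.01] w 15.5 j6 1.00
to go (tool) mm [ 6.8 -8.  39.3] roll -0.76
```

Call:
arm_command:
  commands: [0.004, -0.004, 0.005, -0.7, 0.003, -0.003, 0.01, 0, 0, 0, 0.012, 0, 0, 0, 0.01, 0, 0, 0, 0, 0]

```text
clock: 7.9
position: [547.4, 44.7, 189.6]
ee_rot: [0.995, -0.098, -0.008, -0.005]
contact_force: [-0.7, -0.7, -5.5]
gripper_width: 15.7
```

Run:
```python
from h import *
import cv2
go([547.4,48.4,181],-11)
for n in("side","wrist"):
  im=arm.get_image(n);im=im[:,:,::-1]
  if n=="side": im=cv2.resize(im[80:210,180:310],None,fx=4.6,fy=4.6,interpolation=2)
  else: im=cv2.resize(im[95:275,80:300],None,fx=3.3,fy=3.3,interpolation=2)
  cv2.imwrite(f"pics/{n}5.png",im)
```

```text
t 7.90 pos [547.4  44.7 189.6] yaw -11.30 tilt [-0.0156  0.0109] F [-0.66 -0.69 -5.46] T [-0.03  0.08 -0.02] w 15.7 j6 1.01
to go (tool) mm [-0.6 -3.5  8.7] roll -0.3
```

View pics/wrist5.png

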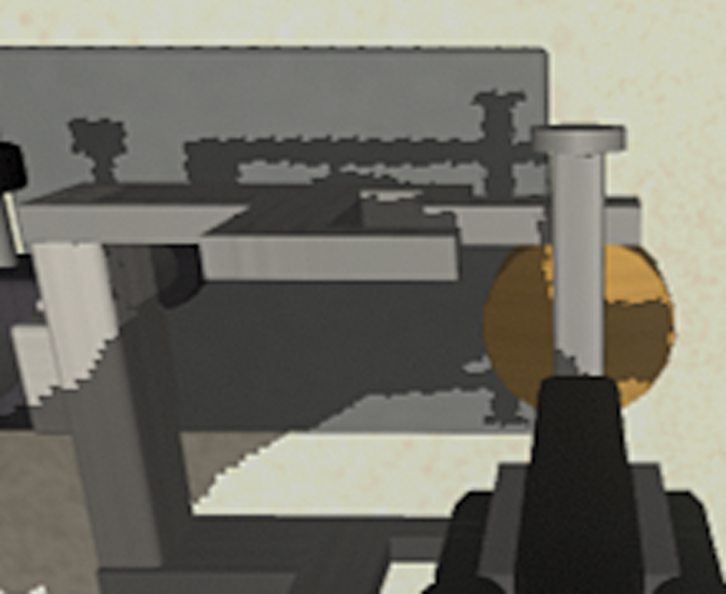

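View pics/side5.png

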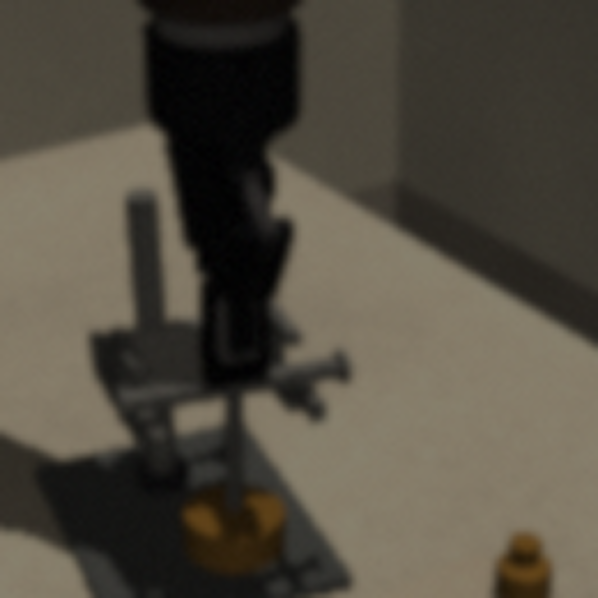

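Call:
arm_command:
  commands: [0, 0, -0.008, 0, 0, 0, -0.008, 0, 0, 0, -0.008, 0, 0, 0, -0.008, 0, 0, 0, -0.008, 0]

```text
clock: 8.5
position: [549.7, 44.5, 236.6]
ee_rot: [0.995, -0.098, -0.005, -0.005]
contact_force: [-0.6, 0.3, -6.2]
gripper_width: 15.4
```

```bash
python3 -c "
from h import *
go([547.4,48.4,181],-11)"
```

```text
t 8.50 pos [549.7  44.5 236.6] yaw -11.24 tilt [-0.0087  0.0119] F [-0.63  0.27 -6.18] T [-0.02 -0.08  0.05] w 15.4 j6 1.01
to go (tool) mm [-2.4 -2.8 55.6] roll -0.24
```

Call:
arm_command:
  commands: [0, 0, 0, 0, 0, 0, 0.022, 0, 0, 0, 0.022, 0, 0, 0, 0, 0, 0, 0, 0, 0]

```text
clock: 9.0
position: [551.5, 45.6, 196.2]
ee_rot: [0.995, -0.098, -0.001, -0.007]
contact_force: [0.5, -0.5, -4.2]
gripper_width: 15.3
```

```bash
python3 -c "
from h import *
go([547.4,48.4,181],-11)"
```

```text
t 9.00 pos [551.5  45.6 196.2] yaw -11.21 tilt [-0.0004  0.014 ] F [ 0.54 -0.51 -4.15] T [-0.   -0.14 -0.04] w 15.3 j6 1.01
to go (tool) mm [-4.5 -1.8 15.2] roll -0.21
```

Call:
arm_command:
  commands: [0, 0, -0.007, 0, 0, 0, -0.007, 0, 0, 0, -0.007, 0, -0.001, 0, -0.007, 0, -0.001, 0, -0.007, 0]

```text
clock: 9.5
position: [550.7, 45.6, 237.2]
ee_rot: [0.995, -0.097, 0.001, -0.008]
contact_force: [0.0, 0.3, -4.6]
gripper_width: 15.3
```

Call:
arm_command:
  commands: [0, 0, 0, 0, 0, 0, 0.022, 0, 0, 0, 0.022, 0, 0, 0, 0, 0, 0, 0, 0, 0]

```text
clock: 10.0
position: [552.7, 46.7, 196.7]
ee_rot: [0.995, -0.097, 0.005, -0.009]
contact_force: [0.2, -0.8, -4.4]
gripper_width: 15.4
```

```bash
python3 -c "
from h import *
go([547.4,48.4,181],-11)"
```

```text
t 10.00 pos [552.7  46.7 196.7] yaw -11.16 tilt [0.0119 0.0168] F [ 0.2  -0.77 -4.37] T [-0.02 -0.11 -0.03] w 15.4 j6 1.01
to go (tool) mm [-5.6 -0.3 15.6] roll -0.16
```

Call:
arm_command:
  commands: [0, 0, -0.007, 0, 0, 0, -0.007, 0, 0, 0, -0.007, 0, -0.002, 0, -0.007, 0, -0.002, 0, -0.007, 0]

```text
clock: 10.5
position: [549.4, 47.0, 237.7]
ee_rot: [0.995, -0.097, 0.007, -0.01]
contact_force: [-0.6, 0.1, -5.7]
gripper_width: 15.1
```

Call:
arm_command:
  commands: [0, 0, 0, 0, 0, 0, 0.022, 0, 0, 0, 0.022, 0, 0, 0, 0, 0, 0, 0, 0, 0]

```text
clock: 11.0
position: [551.6, 48.3, 197.3]
ee_rot: [0.995, -0.097, 0.011, -0.011]
contact_force: [1.1, 0.0, -5.2]
gripper_width: 15.3
```

```bash
cat >> h.py <<'E'
def go2(y,z,x=0,O=(554.7,85.7),yaw=-11.0):
    "bar target in stand frame; z=TCP z"
    a=np.radians(yaw);c,s=np.cos(a),np.sin(a)
    S,R=st();d0=np.array(S["position"])-[*O,0]
    bar=np.array(S["position"])+22.5*R[:,2]  # rough, see tilt0
    down=R.T@[0,0,-1];print("down in tool",np.round(down[:2],4),"diff from grasp (%.4f,%.4f)"%(down[0]-GX,down[1]-GY))
    # bar centre: grasp-time vector TCP->bar in tool frame = 22.5*(GX,GY,1)
    b=np.array(S["position"])+R@(22.5*np.array([GX,GY,1]))
    e=b-[*O,0];print("bar in stand x %.1f y %.1f z %.1f"%(c*e[0]+s*e[1],-s*e[0]+c*e[1],b[2]))
    t=np.array([O[0]+c*x-s*y,O[1]+s*x+c*y,z]);d=t-b;d[2]=z-S["position"][2]
    print("to go tool mm",np.round(R.T@d,1),"roll %.2f"%(np.degrees(np.arctan2(R[1,0],R[0,0]))-yaw))
GX,GY=-0.029,-0.0029
E
python3 -c "
from h import *
go2(-38,181)
s=arm.read_state()"
```

```text
t 11.00 pos [551.6  48.3 197.3] yaw -11.10 tilt [0.0243 0.0196] F [ 1.06  0.05 -5.18] T [-0.09 -0.05  0.01] w 15.3 j6 1.01
down in tool [-0.0201  0.0239] diff from grasp (0.0089,0.0268)
bar in stand x 3.9 y -36.7 z 174.8
to go tool mm [-4.2  1.7 16.1] roll -0.10
```

Call:
arm_command:
  commands: [-0.002, 0, 0.003, 0, -0.002, 0, 0.003, 0, 0, 0, 0.002, 0, 0, 0, 0, 0, 0, 0, 0, 0]

```text
clock: 11.5
position: [548.9, 49.6, 191.6]
ee_rot: [0.995, -0.096, 0.013, -0.012]
contact_force: [-0.1, 0.6, -6.2]
gripper_width: 15.2
```

```bash
python3 -c "
from h import *
go2(-38,181)
s=arm.read_state()"
```

```text
t 11.50 pos [548.9  49.6 191.6] yaw -11.07 tilt [0.029  0.0207] F [-0.13  0.62 -6.17] T [-0.1   0.18 -0.03] w 15.2 j6 1.00
down in tool [-0.0245  0.0259] diff from grasp (0.0045,0.0288)
bar in stand x 1.0 y -35.9 z 169.1
to go tool mm [-1.3  2.4 10.6] roll -0.07
```

Call:
arm_command:
  commands: [-0.001, 0.001, 0.003, 0, 0, 0.001, 0.003, 0, 0, 0, 0, 0, 0, 0, 0, 0, 0, 0, 0, 0]

```text
clock: 12.0
position: [547.8, 47.8, 185.3]
ee_rot: [0.995, -0.096, 0.014, -0.012]
contact_force: [-0.0, -0.7, -4.7]
gripper_width: 15.2
```

Run:
```python
from h import *
import cv2
go2(-38,181)
im=arm.get_image("wrist")[:,:,::-1]; cv2.imwrite("pics/w6.png",cv2.resize(im[95:275,80:300],None,fx=3.3,fy=3.3,interpolation=2))
```

```text
t 12.00 pos [547.8  47.8 185.3] yaw -11.08 tilt [0.0294 0.0207] F [-0.01 -0.72 -4.7 ] T [-0.07  0.13  0.01] w 15.2 j6 1.01
down in tool [-0.0249  0.026 ] diff from grasp (0.0041,0.0289)
bar in stand x 0.3 y -37.9 z 162.8
to go tool mm [-0.4  0.2  4.3] roll -0.08
```

View pics/w6.png

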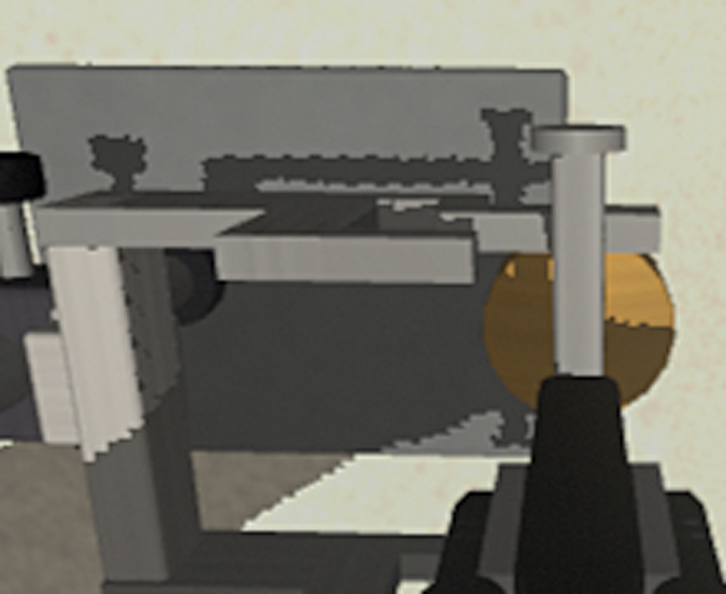

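Call:
arm_command:
  commands: [0, 0, 0.001, 0, 0, 0, 0.001, 0, 0, 0, 0.001, 0, 0, 0, 0, 0, 0, 0, 0, 0]

```text
clock: 12.55
position: [548.0, 48.0, 182.2]
ee_rot: [0.995, -0.096, 0.014, -0.012]
contact_force: [0.5, 0.1, -5.3]
gripper_width: 15.6
```

```bash
python3 -c "
from h import *
go2(-38,181)
s=arm.read_state()"
```

```text
t 12.55 pos [548.   48.  182.2] yaw -11.08 tilt [0.0298 0.0208] F [ 0.53  0.15 -5.25] T [-0.14  0.16  0.02] w 15.6 j6 1.01
down in tool [-0.0252  0.0261] diff from grasp (0.0038,0.0290)
bar in stand x 0.6 y -37.7 z 159.7
to go tool mm [-0.6  0.4  1.1] roll -0.08
```

Accurate steps. Now 1–1.5 mm per call.

Call:
arm_command:
  commands: [0, 0, 0.001, 0, 0, 0, 0.0005, 0, 0, 0, 0, 0, 0, 0, 0, 0, 0, 0, 0, 0]

```text
clock: 13.05
position: [548.1, 48.0, 180.6]
ee_rot: [0.995, -0.096, 0.014, -0.012]
contact_force: [0.0, -0.1, -5.9]
gripper_width: 15.7
```

Call:
arm_command:
  commands: [0, 0, 0.001, 0, 0, 0, 0, 0, 0, 0, 0, 0, 0, 0, 0, 0, 0, 0, 0, 0]

```text
clock: 13.55
position: [548.3, 48.1, 179.8]
ee_rot: [0.995, -0.096, 0.014, -0.012]
contact_force: [0.1, -0.3, -4.7]
gripper_width: 15.1
```

```bash
python3 -c "
from h import *
go2(-38,181)
s=arm.read_state()"
```

```text
t 13.55 pos [548.3  48.1 179.8] yaw -11.07 tilt [0.0305 0.0209] F [ 0.09 -0.3  -4.7 ] T [-0.09  0.11 -0.  ] w 15.1 j6 1.01
down in tool [-0.0259  0.0264] diff from grasp (0.0031,0.0293)
bar in stand x 0.8 y -37.5 z 157.3
to go tool mm [-0.8  0.5 -1.2] roll -0.07
```

Call:
arm_command:
  commands: [0, 0, 0.001, 0, 0, 0, 0, 0, 0, 0, 0, 0, 0, 0, 0, 0, 0, 0, 0, 0]

```text
clock: 14.05
position: [548.4, 48.0, 179.5]
ee_rot: [0.995, -0.096, 0.014, -0.012]
contact_force: [-1.0, -0.3, -3.8]
gripper_width: 15.6
```

Call:
arm_command:
  commands: [0, 0, 0.001, 0, 0, 0, 0, 0, 0, 0, 0, 0, 0, 0, 0, 0, 0, 0, 0, 0]

```text
clock: 14.55
position: [548.4, 48.1, 179.2]
ee_rot: [0.995, -0.096, 0.015, -0.012]
contact_force: [-2.0, 0.9, -2.7]
gripper_width: 15.3
```

```bash
python3 -c "
from h import *
go2(-38,181)
s=arm.read_state()"
```

```text
t 14.55 pos [548.4  48.1 179.2] yaw -11.04 tilt [0.0314 0.0207] F [-2.03  0.88 -2.75] T [-0.    0.41 -0.03] w 15.3 j6 1.01
down in tool [-0.0268  0.0263] diff from grasp (0.0022,0.0292)
bar in stand x 0.9 y -37.5 z 156.7
to go tool mm [-0.9  0.5 -1.9] roll -0.04
```

Call:
arm_command:
  commands: [0, -0.002, -0.0005, 0, 0, -0.004, 0, 0, 0, -0.004, 0, 0, 0, -0.004, 0, 0, 0, 0, 0, 0]

```text
clock: 15.05
position: [551.8, 62.7, 179.4]
ee_rot: [0.995, -0.096, 0.015, -0.012]
contact_force: [-0.8, -1.0, -5.2]
gripper_width: 15.2
```

```bash
python3 -c "
from h import *
go2(0,179.5)
s=arm.read_state()"
```

```text
t 15.05 pos [551.8  62.7 179.4] yaw -11.07 tilt [0.0318 0.0203] F [-0.81 -0.97 -5.21] T [-0.18  0.11 -0.  ] w 15.2 j6 0.98
down in tool [-0.0274  0.026 ] diff from grasp (0.0016,0.0289)
bar in stand x 1.5 y -22.5 z 156.9
to go tool mm [ -1.5 -22.5   0.5] roll -0.07
```

Call:
arm_command:
  commands: [-0.0005, -0.004, 0.0003, 0, -0.0005, -0.004, 0, 0, 0, -0.004, 0, 0, 0, -0.003, 0, 0, 0, 0, 0, 0]

```text
clock: 15.55
position: [554.0, 79.3, 179.4]
ee_rot: [0.995, -0.096, 0.015, -0.012]
contact_force: [-0.6, -0.6, -4.5]
gripper_width: 15.3
```

```bash
python3 -c "
from h import *
go2(0,179.5)
s=arm.read_state()"
```

```text
t 15.55 pos [554.   79.3 179.4] yaw -11.04 tilt [0.0321 0.0203] F [-0.55 -0.63 -4.47] T [-0.3   0.05 -0.06] w 15.3 j6 0.95
down in tool [-0.0276  0.0261] diff from grasp (0.0014,0.0290)
bar in stand x 0.5 y -5.8 z 156.9
to go tool mm [-0.5 -5.8  0.1] roll -0.04
```

Call:
arm_command:
  commands: [0, -0.002, 0, 0, 0, -0.002, 0, 0, 0, -0.001, 0, 0, 0, 0, 0, 0, 0, 0, 0, 0]

```text
clock: 16.05
position: [554.5, 84.9, 178.8]
ee_rot: [0.995, -0.096, 0.014, -0.012]
contact_force: [0.1, -0.1, -5.6]
gripper_width: 15.5
```

Run:
```python
from h import *
import cv2
go2(0,179.5)
im=arm.get_image("wrist")[:,:,::-1]; cv2.imwrite("pics/w7.png",cv2.resize(im[95:275,150:370],None,fx=3.3,fy=3.3,interpolation=2))
```

```text
t 16.05 pos [554.5  84.9 178.8] yaw -11.05 tilt [0.0306 0.0207] F [ 0.14 -0.1  -5.62] T [-0.12  0.06  0.01] w 15.5 j6 0.94
down in tool [-0.0261  0.0262] diff from grasp (0.0029,0.0291)
bar in stand x -0.1 y -0.2 z 156.3
to go tool mm [ 0.1 -0.2 -0.7] roll -0.05
```

View pics/w7.png

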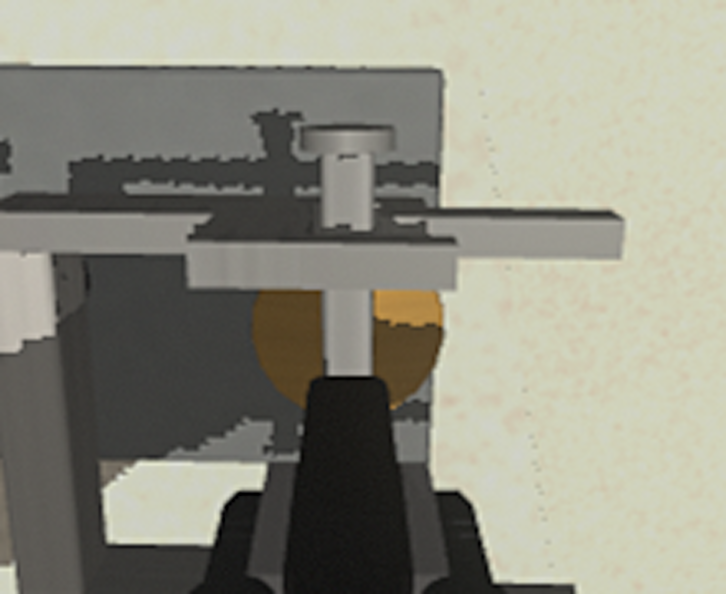

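Call:
arm_command:
  commands: [0, -0.001, 0, 0, 0, -0.0005, 0, 0, 0, 0, 0, 0, 0, 0, 0, 0, 0, 0, 0, 0]

```text
clock: 16.6
position: [554.6, 86.3, 178.5]
ee_rot: [0.995, -0.096, 0.014, -0.012]
contact_force: [0.3, -1.1, -6.0]
gripper_width: 15.5
```

Call:
arm_command:
  commands: [0, -0.001, 0, 0, 0, 0, 0, 0, 0, 0, 0, 0, 0, 0, 0, 0, 0, 0, 0, 0]

```text
clock: 17.1
position: [554.8, 87.4, 178.6]
ee_rot: [0.995, -0.096, 0.014, -0.012]
contact_force: [-0.5, -1.2, -6.2]
gripper_width: 15.3
```

```bash
python3 -c "
from h import *
go2(0,179.5)
s=arm.read_state()"
```

```text
t 17.10 pos [554.8  87.4 178.6] yaw -11.07 tilt [0.0301 0.0208] F [-0.5  -1.15 -6.22] T [-0.05  0.14  0.03] w 15.3 j6 0.94
down in tool [-0.0255  0.0261] diff from grasp (0.0035,0.0290)
bar in stand x -0.3 y 2.3 z 156.1
to go tool mm [ 0.3  2.3 -0.9] roll -0.07
```

Call:
arm_command:
  commands: [0, -0.001, 0, 0, 0, 0, 0, 0, 0, 0, 0, 0, 0, 0, 0, 0, 0, 0, 0, 0]

```text
clock: 17.6
position: [554.9, 87.8, 178.6]
ee_rot: [0.995, -0.096, 0.014, -0.011]
contact_force: [-0.8, -0.9, -5.3]
gripper_width: 15.3
```

```bash
python3 -c "
from h import *
go2(0,179.5)
s=arm.read_state()"
```

```text
t 17.60 pos [554.9  87.8 178.6] yaw -11.09 tilt [0.0296 0.0198] F [-0.83 -0.87 -5.28] T [-0.27  0.14 -0.01] w 15.3 j6 0.94
down in tool [-0.0252  0.0251] diff from grasp (0.0038,0.0280)
bar in stand x -0.3 y 2.7 z 156.1
to go tool mm [ 0.3  2.7 -0.9] roll -0.09
```

Call:
arm_command:
  commands: [0, -0.001, 0, 0, 0, 0, 0, 0, 0, 0, 0, 0, 0, 0, 0, 0, 0, 0, 0, 0]

```text
clock: 18.1
position: [554.9, 88.1, 178.6]
ee_rot: [0.995, -0.097, 0.013, -0.011]
contact_force: [0.0, -1.6, -5.4]
gripper_width: 15.5
```

```bash
python3 -c "
from h import *
go2(0,179.5)
s=arm.read_state()"
```

```text
t 18.10 pos [554.9  88.1 178.6] yaw -11.13 tilt [0.0289 0.0185] F [ 0.04 -1.6  -5.39] T [-0.53  0.06 -0.11] w 15.5 j6 0.94
down in tool [-0.0247  0.0238] diff from grasp (0.0043,0.0267)
bar in stand x -0.3 y 3.0 z 156.1
to go tool mm [ 0.4  3.  -0.9] roll -0.13
```

Call:
arm_command:
  commands: [0, 0.001, 0, 0, 0, 0.001, 0, 0, 0, 0.0003, 0, 0, 0, 0, 0, 0, 0, 0, 0, 0]

```text
clock: 18.6
position: [554.7, 86.8, 178.6]
ee_rot: [0.995, -0.096, 0.014, -0.012]
contact_force: [0.2, 0.3, -5.7]
gripper_width: 15.4
```

```bash
python3 -c "
from h import *
go2(0.7,179.5)
s=arm.read_state()"
```

```text
t 18.60 pos [554.7  86.8 178.6] yaw -11.08 tilt [0.03   0.0206] F [ 0.19  0.3  -5.66] T [-0.1   0.12 -0.02] w 15.4 j6 0.94
down in tool [-0.0255  0.0259] diff from grasp (0.0035,0.0288)
bar in stand x -0.3 y 1.8 z 156.1
to go tool mm [ 0.3  1.1 -0.9] roll -0.08
```

Call:
arm_command:
  commands: [0, 0.001, 0, 0, 0, 0, 0.001, 0, 0, 0, 0.001, 0, 0, 0, 0.001, 0, 0, 0, 0, 0]

```text
clock: 19.1
position: [554.6, 86.0, 175.3]
ee_rot: [0.995, -0.096, 0.014, -0.012]
contact_force: [0.2, -0.2, -5.7]
gripper_width: 15.2
```

```bash
python3 -c "
from h import *
go2(0.7,164)
s=arm.read_state()"
```

```text
t 19.10 pos [554.6  86.  175.3] yaw -11.07 tilt [0.03   0.0208] F [ 0.2  -0.21 -5.67] T [-0.05  0.07 -0.06] w 15.2 j6 0.94
down in tool [-0.0254  0.0261] diff from grasp (0.0036,0.0290)
bar in stand x -0.3 y 0.9 z 152.8
to go tool mm [-0.   0.5 11.3] roll -0.07
```

Bar is 4 mm below its ledge height with full weight in hand: it is in the throats.

Call:
arm_command:
  commands: [0, 0, 0.0015, 0, 0, 0, 0.0015, 0, 0, 0, 0.0015, 0, 0, 0, 0.0015, 0, 0, 0, 0, 0]

```text
clock: 19.6
position: [554.8, 86.1, 168.6]
ee_rot: [0.995, -0.096, 0.014, -0.012]
contact_force: [-0.7, 0.2, -5.9]
gripper_width: 15.3
```

```bash
python3 -c "
from h import *
go2(0.7,164)
s=arm.read_state()"
```

```text
t 19.60 pos [554.8  86.1 168.6] yaw -11.08 tilt [0.0297 0.0207] F [-0.69  0.17 -5.87] T [-0.05  0.14  0.01] w 15.3 j6 0.94
down in tool [-0.0252  0.026 ] diff from grasp (0.0038,0.0289)
bar in stand x -0.1 y 1.1 z 146.1
to go tool mm [-0.   0.5  4.6] roll -0.08
```

Call:
arm_command:
  commands: [0, 0.0005, 0.001, 0, 0, 0, 0.001, 0, 0, 0, 0.001, 0, 0, 0, 0, 0, 0, 0, 0, 0]

```text
clock: 20.1
position: [554.8, 85.6, 165.4]
ee_rot: [0.995, -0.096, 0.014, -0.012]
contact_force: [1.0, -0.5, -5.4]
gripper_width: 15.4
```

Call:
arm_command:
  commands: [0, 0, 0.001, 0, 0, 0, 0, 0, 0, 0, 0, 0, 0, 0, 0, 0, 0, 0, 0, 0]

```text
clock: 20.6
position: [555.0, 85.7, 164.4]
ee_rot: [0.995, -0.096, 0.014, -0.012]
contact_force: [0.3, 0.6, -5.6]
gripper_width: 15.5
```

```bash
python3 -c "
from h import *
go2(0.7,164)
s=arm.read_state()"
```

```text
t 20.60 pos [555.   85.7 164.4] yaw -11.07 tilt [0.0302 0.0207] F [ 0.28  0.56 -5.6 ] T [-0.09  0.06 -0.06] w 15.5 j6 0.94
down in tool [-0.0257  0.0261] diff from grasp (0.0033,0.0290)
bar in stand x 0.2 y 0.7 z 141.9
to go tool mm [-0.2  0.   0.4] roll -0.07
```

Call:
arm_command:
  commands: [0, 0, 0.001, 0, 0, 0, 0, 0, 0, 0, 0, 0, 0, 0, 0, 0, 0, 0, 0, 0]

```text
clock: 21.1
position: [555.2, 85.8, 163.8]
ee_rot: [0.995, -0.096, 0.014, -0.012]
contact_force: [-1.0, 0.1, -5.1]
gripper_width: 15.4
```

Call:
arm_command:
  commands: [0, 0, 0.001, 0, 0, 0, 0, 0, 0, 0, 0, 0, 0, 0, 0, 0, 0, 0, 0, 0]

```text
clock: 21.6
position: [555.2, 85.8, 163.4]
ee_rot: [0.995, -0.096, 0.015, -0.012]
contact_force: [-1.5, 0.1, -3.9]
gripper_width: 14.7
```

```bash
python3 -c "
from h import *
go2(0.7,164)
s=arm.read_state()"
```

```text
t 21.60 pos [555.2  85.8 163.4] yaw -11.05 tilt [0.0313 0.0208] F [-1.52  0.14 -3.91] T [-0.11  0.25  0.01] w 14.7 j6 0.94
down in tool [-0.0267  0.0264] diff from grasp (0.0023,0.0293)
bar in stand x 0.4 y 0.8 z 140.9
to go tool mm [-0.4  0.1 -0.6] roll -0.05
```

Call:
arm_command:
  commands: [0, 0, 0.001, 0, 0, 0, 0, 0, 0, 0, 0, 0, 0, 0, 0, 0, 0, 0, 0, 0]

```text
clock: 22.1
position: [555.2, 85.8, 163.2]
ee_rot: [0.995, -0.096, 0.015, -0.012]
contact_force: [-1.3, 0.2, -3.1]
gripper_width: 15.3
```

Call:
arm_command:
  commands: [0, 0, 0.001, 0, 0, 0, 0, 0, 0, 0, 0, 0, 0, 0, 0, 0, 0, 0, 0, 0]

```text
clock: 22.6
position: [555.3, 85.8, 162.8]
ee_rot: [0.995, -0.096, 0.015, -0.012]
contact_force: [-2.0, -0.7, -1.5]
gripper_width: 15.6
```

```bash
python3 -c "
from h import *
go2(0.7,164)
s=arm.read_state()"
```

```text
t 22.60 pos [555.3  85.8 162.8] yaw -11.03 tilt [0.0321 0.0208] F [-2.02 -0.66 -1.53] T [-0.12  0.63 -0.04] w 15.6 j6 0.94
down in tool [-0.0275  0.0265] diff from grasp (0.0015,0.0294)
bar in stand x 0.5 y 0.9 z 140.3
to go tool mm [-0.5  0.2 -1.2] roll -0.03
```

Call:
arm_command:
  commands: [0, 0, 0.001, 0, 0, 0, 0, 0, 0, 0, 0, 0, 0, 0, 0, 0, 0, 0, 0, 0]

```text
clock: 23.1
position: [555.2, 85.8, 162.5]
ee_rot: [0.995, -0.096, 0.015, -0.012]
contact_force: [-2.7, -0.0, 0.3]
gripper_width: 15.7
```

Run:
```python
from h import *
import cv2
go2(0.7,164)
im=arm.get_image("wrist")[:,:,::-1]; cv2.imwrite("pics/w8.png",cv2.resize(im[95:275,150:370],None,fx=3.3,fy=3.3,interpolation=2))
im=arm.get_image("side")[:,:,::-1]; cv2.imwrite("pics/s8.png",cv2.resize(im[80:210,180:310],None,fx=4.6,fy=4.6,interpolation=2))
```

```text
t 23.10 pos [555.2  85.8 162.5] yaw -11.03 tilt [0.0323 0.0206] F [-2.68 -0.01  0.28] T [-0.02  0.77 -0.05] w 15.7 j6 0.94
down in tool [-0.0278  0.0264] diff from grasp (0.0012,0.0293)
bar in stand x 0.5 y 0.9 z 140.0
to go tool mm [-0.4  0.2 -1.5] roll -0.03
```

View pics/w8.png

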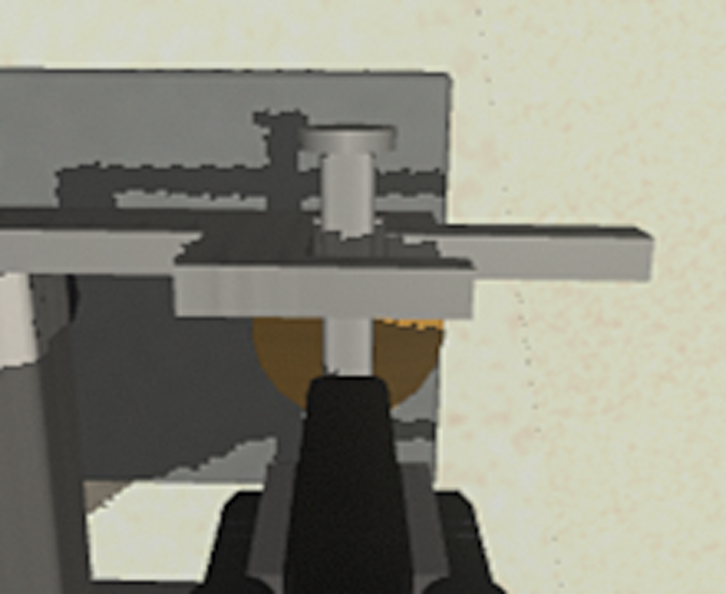

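View pics/s8.png

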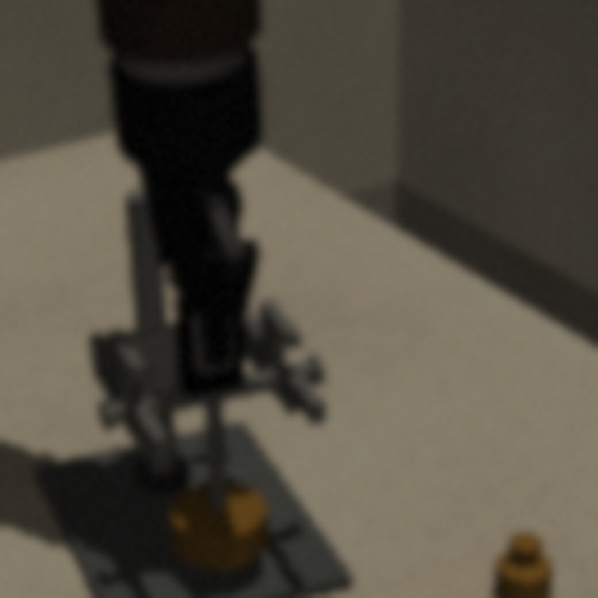

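Call:
arm_command:
  commands: [0, 0, 0, 0, 0, 0, 0, 0, 0, 0, 0, 0, 0, 0, 0, 0, 0, 0, 0, 0]
  jaw: 0.5

```text
clock: 23.7
position: [559.3, 86.7, 164.4]
ee_rot: [0.995, -0.095, 0.02, -0.013]
contact_force: [0.6, 0.7, -0.1]
gripper_width: 42.5
```

Run:
```python
from h import *
import cv2
st()
im=arm.get_image("wrist")[:,:,::-1]; cv2.imwrite("pics/w9.png",im)
```

```text
t 23.70 pos [559.3  86.7 164.4] yaw -10.96 tilt [0.0418 0.0227] F [ 0.56  0.71 -0.08] T [-0.05  0.11  0.01] w 42.5 j6 0.94
```

View pics/w9.png

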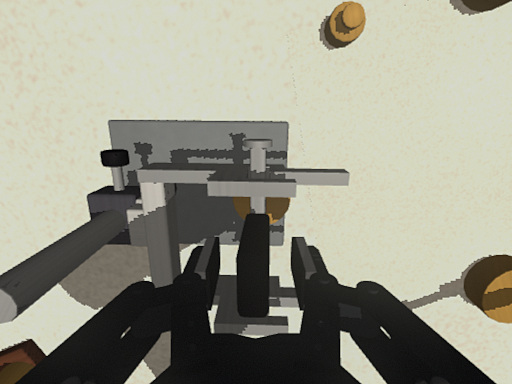

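Call:
arm_command:
  commands: [0, 0, -0.006, 0, 0, 0, -0.01, 0, 0, 0, -0.015, 0, 0, 0, -0.015, 0, 0, 0, -0.015, 0]

```text
clock: 24.25
position: [555.8, 84.9, 227.9]
ee_rot: [0.995, -0.095, 0.018, -0.012]
contact_force: [0.3, 0.9, -0.5]
gripper_width: 42.9
```

Call:
arm_command:
  commands: [0, 0, -0.02, 0, 0, 0, -0.025, 0, 0, 0, -0.025, 0, 0, 0, -0.025, 0, 0, 0, -0.015, 0]

```text
clock: 24.75
position: [550.8, 81.9, 347.6]
ee_rot: [0.995, -0.095, 0.021, -0.013]
contact_force: [0.2, 0.2, -0.7]
gripper_width: 42.8
```

Call:
arm_command:
  commands: [-0.02, 0.03, 0, 0, -0.03, 0.04, 0, 0, -0.03, 0.04, 0, 0, -0.03, 0.04, 0, 0, -0.02, 0.03, 0, 0]

```text
clock: 25.25
position: [388.6, -71.5, 342.4]
ee_rot: [0.995, -0.092, 0.027, -0.015]
contact_force: [0.8, -1.2, 0.6]
gripper_width: 42.6
```

Call:
arm_command:
  commands: [-0.02, 0.03, 0, 0, -0.02, 0.03, 0, 0, 0, 0, 0, 0, 0, 0, 0, 0, 0, 0, 0, 0]

```text
clock: 25.75
position: [332.1, -127.2, 343.4]
ee_rot: [0.995, -0.094, 0.033, -0.015]
contact_force: [0.6, 0.3, -0.1]
gripper_width: 42.6
```

Run:
```python
from h import *
import cv2
st()
for n in("top","side"):
  im=arm.get_image(n)[:,:,::-1]
  im=cv2.resize(im[120:260,100:300],None,fx=4,fy=4,interpolation=2) if n=="top" else cv2.resize(im[90:220,160:310],None,fx=4.6,fy=4.6,interpolation=2)
  cv2.imwrite(f"pics/{n}10.png",im)
  T=np.array(I[n]["world_from_camera"])
  for t in("grip","bar","carrier","big_weight","knob_weight"):
    for d in arm.place_of(n,t): print(n,t,round(d["confidence"],2),np.round((T@np.r_[d["centre"],1])[:3],0))
```

```text
t 25.75 pos [ 332.1 -127.2  343.4] yaw -10.81 tilt [0.0688 0.0246] F [ 0.63  0.32 -0.1 ] T [-0.05  0.1  -0.06] w 42.6 j6 1.30
top grip 0.71 [ 372. -190.  193.]
top grip 0.68 [559.  87. 180.]
top grip 0.65 [ 579. -353.  102.]
top bar 0.92 [553.  87. 135.]
top bar 0.79 [ 578. -355.   74.]
top bar 0.61 [ 375. -189.  138.]
top carrier 0.92 [553.  89.  34.]
top carrier 0.68 [ 580. -351.    3.]
top carrier 0.65 [ 371. -187.   -4.]
top big_weight 0.66 [ 716. -162.   -0.]
top knob_weight 0.48 [701. -18.   2.]
side grip 0.8 [ 579. -353.  105.]
side grip 0.68 [555.  85. 178.]
side grip 0.66 [555.  86. 138.]
side grip 0.57 [ 374. -194.  193.]
side bar 0.95 [ 581. -356.   78.]
side bar 0.79 [ 371. -189.  146.]
side bar 0.78 [557.  87. 141.]
side carrier 0.84 [559.  87.  33.]
side carrier 0.69 [ 581. -357.   -2.]
side carrier 0.61 [ 379. -189.   -1.]
side carrier 0.24 [581. 203. 216.]
side big_weight 0.74 [ 721. -168.   -0.]
side knob_weight 0.54 [705. -27.   1.]
```

View pics/top10.png

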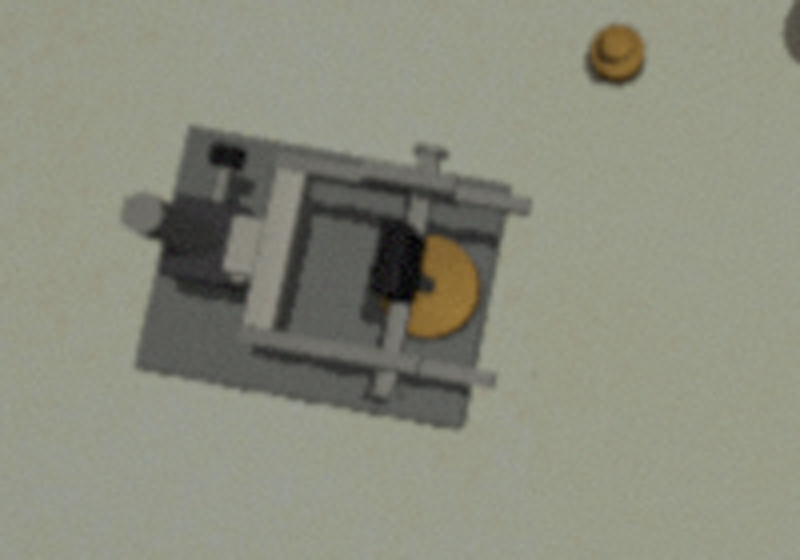

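View pics/side10.png

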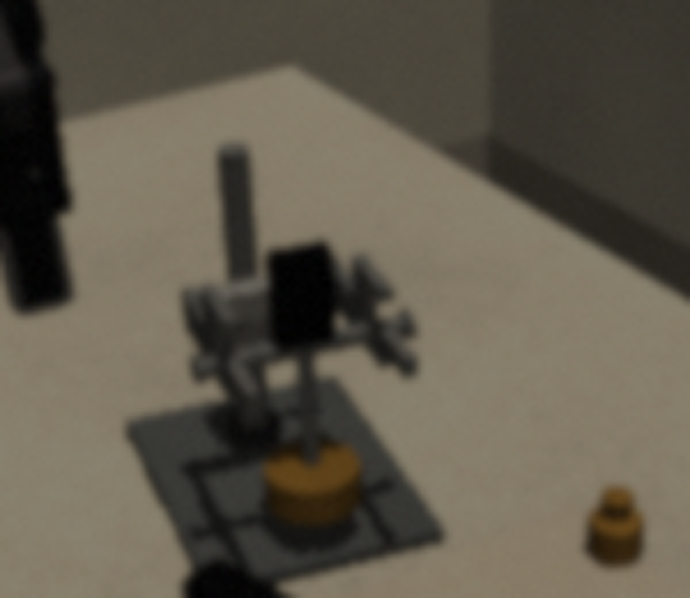

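```bash
python3 -c "
from bench import arm
print(arm.job_done())"
```

```text
the job is handed in; nothing more can be done
None
```

The middle-sized carrier is hanging in both throats of the weighing stand. The gripper is open and clear, and the job was handed in at about 26 s of the 53 s allowed.

- **Grasp and landing:** I pinched the carrier by its grip block and lifted it; it weighed about 5.3 N. The bar met both ledges about 152 mm above the table, with roughly 2.6 N on the hooks.
- **Slide and lowering:** I slid the bar under the lips until it touched the back wall, then backed off about 2 mm. I then lowered it in steps of about 1 mm until its whole weight was on the hooks. By the wrist readings the load on the stand stayed at or below about 6 N, well under the 15 N limit.
- **Last checks:** The pictures show the carrier upright and clear of the base plate, with the bar across both hooks. The detectors put the bar at about (555, 87, 138) mm, against an expected throat middle of (554.7, 85.7) mm and a felt bar height of about 140 mm.
- **Bystanders:** The big weight was within about 3 mm of where it started and the knob weight within about 5 mm, about the detectors' error of 4 mm.
- **Disagreements:** One of the two side-camera grip detections sat on the bar instead of the block. The gripper was tilted up to about 0.03 rad during the job, and I partly corrected it before landing the bar.

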